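Close the toffee frame

TASK

Close the pouring frame for a batch of toffee on the marble slab: bring the short steel bar that has strayed back flush and square against the long bar, at its near end, so that it mirrors the other short bar. Then take the long bar that is propped on the carton and lay it flat across the free ends of both short bars, pushed flush so that all four corners are closed, with the bars' ends even at the corners. Leave the mug, the milk jug and the kitchen timer where they stand.

Things in the scene. Friction and masses are not known exactly. Their poses are not given: they have to be found in the camera images.
- slab: low white marble slab on four rubber feet, 200 (x) x 210 (y) mm, its top 20 mm above the table; fixed; origin at the centre of its underside, z up. The frame's bars lie on it
- back_bar: long plain steel bar lying on the slab toward its right (-y) side, loose, 0.5 kg: 160 mm along its x, 20 mm wide (y), 24 mm high (z); origin at the centre of its underside; its +y face looks into the frame. The closed frame is 160 x 120 mm outside: short bars' centres at x = -70 and +70 mm, y = +50 mm of this bar, the closing bar's at x = 0, y = +100 mm
- set_bar: short steel bar, loose, 0.25 kg: 20 mm wide (x), 80 mm long (y), 24 mm high (z); origin at the centre of its underside. It already stands in place, butted on the far (+x) end of back_bar's inner face
- stray_bar: short steel bar like set_bar (20 x 80 x 24 mm, 80 mm along its y, origin at the centre of its underside), lying flat on the slab but askew and away from back_bar. Its place is at the near (-x) end of back_bar
- closing_bar: long steel bar, twin of back_bar (160 mm along its x, 20 mm y, 24 mm z; 0.5 kg; origin at the centre of its underside). At the start its near (-x) end stands on the table and its far part leans on the top front edge of the carton: its x axis rises about 31 degrees away from the robot, its z axis leans that much toward the robot. Its middle hangs free 40 mm over the table
- carton: red carton lying to the left of the slab, fixed: 72 mm (x) x 135 mm (y) x 73 mm high, origin at the centre of its underside; its y axis points about away from the robot, and the end that faces the robot carries the closing bar
- mug: stoneware mug with a handle, 82 x 109 x 74 mm, right of the slab, loose; origin under its middle; to be left alone
- milk_jug: small stoneware milk jug, 70 x 80 x 83 mm, right of the slab beyond the mug, loose; origin under its middle; to be left alone
- timer: round kitchen timer, 59 mm across, 53 mm high, in front of the slab's near right corner, loose; origin under its middle; to be left alone

How it is judged:
At the end, for the whole second after the job is handed in: All four bars lie flat and at rest on the slab as a closed rectangle: at each corner the short bar's end is within 2 mm of touching the long bar's inner face, bars square within 2 degrees, and the bars' ends even with one another within 5 mm (y of stray_bar in the frame of back_bar between 0.047 and 0.052 m and x of stray_bar in the frame of back_bar between -0.075 and -0.065 m and (y of stray_bar in the frame of closing_bar between 0.047 and 0.052 m or y of stray_bar in the frame of closing_bar between -0.052 and -0.047 m) and (x of stray_bar in the frame of closing_bar between 0.064 and 0.076 m or x of stray_bar in the frame of closing_bar between -0.076 and -0.064 m) and angle between the y axis of each of stray_bar, set_bar and the y axis of back_bar, either way round below 0.035 rad and z of stray_bar in the frame of back_bar between -0.003 and 0.003 m and y of set_bar in the frame of back_bar between 0.047 and 0.052 m and x of set_bar in the frame of back_bar between 0.065 and 0.075 m and (y of set_bar in the frame of closing_bar between 0.047 and 0.052 m or y of set_bar in the frame of closing_bar between -0.052 and -0.047 m) and (x of set_bar in the frame of closing_bar between 0.064 and 0.076 m or x of set_bar in the frame of closing_bar between -0.076 and -0.064 m) and z of set_bar in the frame of back_bar between -0.003 and 0.003 m and x of closing_bar in the frame of back_bar between -0.005 and 0.005 m and angle between the x axis of closing_bar and the x axis of back_bar, either way round below 0.035 rad and z of closing_bar in the frame of back_bar between -0.003 and 0.003 m and z of back_bar in the frame of slab between 0.017 and 0.023 m and angle between closing_bar's own z axis and vertical below 0.05 rad and linear speed of each of back_bar, stray_bar, set_bar, closing_bar below 0.01 m/s).
It fails at once if the stoneware mug is shifted by more than 3 cm or knocked over (distance of mug from where it was at the start of the episode above 0.03 m or angle between mug's own z axis and vertical above 0.5 rad).
It fails at once if the milk jug is shifted by more than 3 cm or knocked over (distance of milk_jug from where it was at the start of the episode above 0.03 m or angle between milk_jug's own z axis and vertical above 0.5 rad).
It fails at once if the kitchen timer is shifted by more than 3 cm or knocked over (distance of timer from where it was at the start of the episode above 0.03 m or angle between timer's own z axis and vertical above 0.5 rad).
It also fails if it takes over 50 s, if anything falls off the work surface, if the arm or the gripper's body presses on something with over 40 N, if the wrist force passes 120 N, or if a joint passes its speed limit or range.

ROBOT

A 6-joint arm with a two-finger parallel gripper is mounted at the origin on a cart in front of the work surface, level with it; the furniture and walls round the work are solid. World frame = base frame: x ahead of the robot, y to its left, z up, the work surface at z = 0. Lengths are in m, angles in rad, forces in N, time in s.
With the tool pointing down it reaches from about 0.35 to 0.85 m from the base axis. Payload 8.1 kg.
Tool frame: the origin (TCP) lies midway between the tips of the shut fingers; the grasp point (between the pads) lies 19 mm behind it; z points along the fingers, y is the line along which they close (so a half turn about z gives the same grasp; the last joint's range is limited). The gripper opens to 93 mm and grips with 3 to 60 N. Pads are 15 mm wide; open, the fingers measure 128 mm over their backs; the gripper's body (75 mm by 188 mm) begins 65 mm behind the grasp point.
Start: joints at [-0.085, 0.13, 1.488, -0, 1.523, -0.085], TCP at [0.6, 0, 0.219] pointing down, gripper open.
Joint ranges: [-2.96, 2.96], [-0.89, 2.26], [0.02, 2.5], [-1.34, 4.48], [0, 2.73], [-2.66, 2.66]. Speed limits (rad/s): [2.39, 2.39, 2.79, 3.14, 3.14, 3.14].

INTERFACE

Orientations are given as a 3x3 rotation matrix whose columns are the frame's x, y, z axes.
In Python, from station import * gives the robot as it stands. Calls block until the motion is done:
- move_pose(position, orientation): joint-space move of the TCP to a pose.
- line_to(position, rotation=None, speed=0.15, max_force=None): straight line of the TCP; rotation=None keeps the orientation; speed is the mean speed in m/s. With max_force (N) it stops when the force on the tool has changed by that much, and returns True; else False.
- move_joints(angles): joint-space move.
- command_gripper(opening): finger opening in m; the grip force is fixed at half the most; returns when the fingers have stopped.
- dwell(seconds).
- solve_ik(position, orientation): joint angles nearest the present ones, or None.
- state(): the state.
- read_camera(name): name is "scene" or "side" or "wrist"; returns a dict with "image" (420x560x3 uint8, red, green, blue), "fx", "fy", "cx", "cy" (pixels), "R" (3x3) and "t" (3): a world point X has camera coordinates R X + t. Camera axes: x right, y down, z forward; pixel columns grow to the right and rows downward; lengths in m; the calibration is good to about 2 mm. The wrist camera is an equidistant fisheye: a pixel r from the principal point sees the ray r / f radians off the axis. A picture is of the moment at which its call begins. There is no depth.
A pose or a line that the arm cannot do raises MotionError and nothing moves.
- close_job(): hands the job in; it is judged then, once.
The state is a dict: "time_s": time; "q": joint angles; "qd": joint speeds; "joint_efforts": joint torques, N m; "ee_pos": TCP position; "ee_rot": TCP orientation; "ft_force": force on the tool from outside, world axes, zero at the start; "moment": the same for the moment, N m; "opening": finger opening in m; "grip_force": force on a finger pad.
Only numpy, scipy, OpenCV 4.12 (cv2) and the standard library are available. Lean on these libraries where they do the work, as an engineer would, in place of code of your own. Each camera call takes 0.05 s, during which the arm holds its last target. There are 200 camera calls.

## Working session

There is one attempt and no reset: what is moved stays moved. The work goes in short steps, each a Python script; the robot and the scene stay as the last script left them, time stands still between calls to the robot, and variables do not carry over. Pictures are saved under pics/ and viewed, at most 10 in all, crops included, and the job is handed in when it is done.

```bash
mkdir -p pics; ls
python3 - <<'E'
from station import *
import cv2,numpy as np
for n in ["scene","side","wrist"]:
    c=read_camera(n); cv2.imwrite(f"pics/{n}0.png",c["image"][:,:,::-1]); np.savez(f"pics/{n}0.npz",**c)
    print(n,c["fx"],c["fy"],c["cx"],c["cy"],(-c["R"].T@c["t"]).round(3),c["R"][2].round(2))
E
```

```text
pics
scene 382.02333343707534 382.02333343707534 280.68707123549706 210.41576647404708 [0.053 0.6   0.397] [ 0.58 -0.71 -0.39]
side 408.929760249509 408.929760249509 283.51929069647656 206.53896431115638 [0.362 0.694 0.55 ] [ 0.22 -0.8  -0.56]
wrist 325.19226210127806 325.19226210127806 279.21278369095853 209.93039903548583 [0.601 0.076 0.384] [-0.   -0.27 -0.96]
```

View pics/scene0.png

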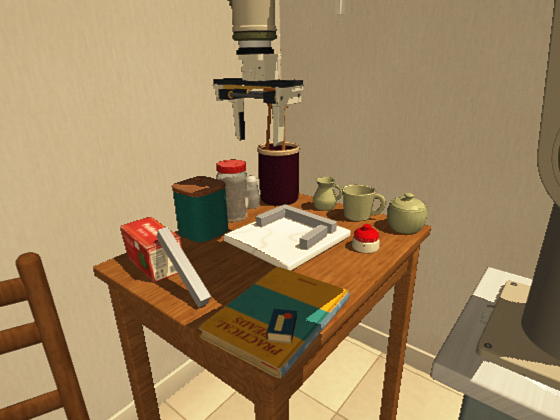

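View pics/side0.png

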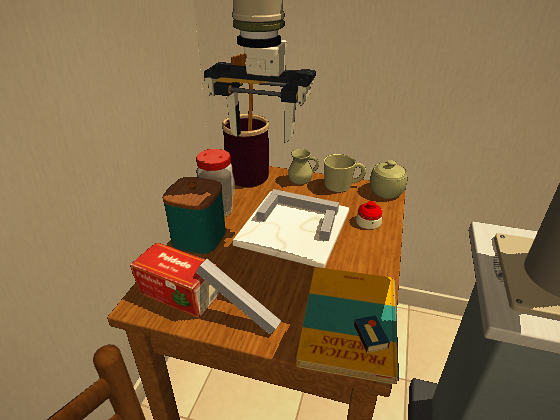

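View pics/wrist0.png

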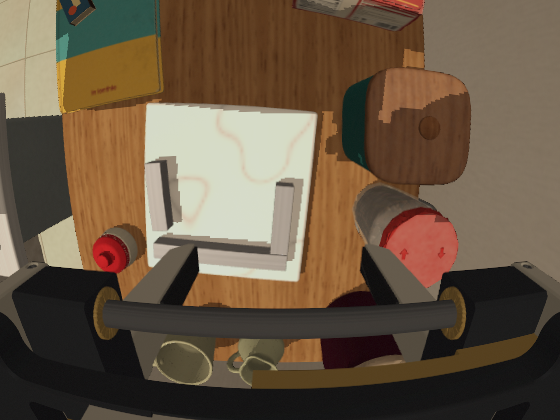

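The scene shows the slab with its frame on the right: back bar along the slab's far side, stray bar nearest the robot. The closing bar leans on the red carton (scene about (165,230) to (200,300), side about (205,262) to (277,328)). In the wrist view the slab spans (147,104) to (316,112) to (300,280), with bar tops at (153,162)-(165,232) for stray, (285,184)-(280,255) for set and (158,245)-(287,262) for back.

```bash
cat > h.py <<'E'
import numpy as np, cv2
def ray(c,u,v):
    x=np.array([(u-c["cx"])/c["fx"],(v-c["cy"])/c["fy"]])
    if c.get("fish"):
        r=np.linalg.norm(x); d=np.r_[x/max(r,1e-9)*np.sin(r),np.cos(r)]
    else: d=np.r_[x,1]/np.linalg.norm(np.r_[x,1])
    return -c["R"].T@c["t"], c["R"].T@d
def onz(c,u,v,z):
    o,d=ray(c,u,v); return o+d*(z-o[2])/d[2]
def proj(c,X):
    p=c["R"]@np.asarray(X,float)+c["t"]
    if c.get("fish"):
        r=np.linalg.norm(p[:2]); th=np.arctan2(r,p[2]); q=p[:2]/max(r,1e-9)*th
    else: q=p[:2]/p[2]
    return np.array([c["fx"]*q[0]+c["cx"],c["fy"]*q[1]+c["cy"]])
def tri(*cuv):
    A=np.zeros((3,3));b=np.zeros(3);L=[]
    for c,u,v in cuv:
        o,d=ray(c,u,v);M=np.eye(3)-np.outer(d,d);A+=M;b+=M@o;L.append((o,d))
    X=np.linalg.solve(A,b); return X,max(np.linalg.norm(np.cross(X-o,d)) for o,d in L)
def load(n,i):
    c=dict(np.load(f"pics/{n}{i}.npz")); c["fish"]=n=="wrist"; return c
def snap(n,i):
    from station import read_camera
    c=read_camera(n); cv2.imwrite(f"pics/{n}{i}.png",c["image"][:,:,::-1]); np.savez(f"pics/{n}{i}.npz",**c); c["fish"]=n=="wrist"; return c
DOWN=np.array([[1,0,0],[0,-1,0],[0,0,-1.]])
E
python3 - <<'E'
from h import *
from station import state
print(state()["ee_rot"].round(3) if hasattr(state()["ee_rot"],'round') else state()["ee_rot"])
w=load("wrist",0);s=load("scene",0);d=load("side",0)
for p in [(147,104),(316,112),(300,280),(147,277)]: print("slab",onz(w,*p,.02).round(3))
for p in [(147,162),(158,160),(172,228),(161,232),(277,183),(293,184),(290,254),(272,254),(158,243),(152,263),(287,255),(286,269)]: print("bar",p,onz(w,*p,.044).round(3))
print("hi",tri((s,166,230),(d,206,262)),"lo",tri((s,201,301),(d,277,329)))
E
```

```text
[[-0.     1.    -0.001]
 [ 1.     0.     0.   ]
 [ 0.    -0.001 -1.   ]]
slab [0.447 0.101 0.02 ]
slab [0.642 0.085 0.02 ]
slab [ 0.627 -0.12   0.02 ]
slab [ 0.424 -0.121  0.02 ]
bar (147, 162) [0.454 0.035 0.044]
bar (158, 160) [0.468 0.036 0.044]
bar (172, 228) [ 0.478 -0.042  0.044]
bar (161, 232) [ 0.463 -0.048  0.044]
bar (277, 183) [0.599 0.009 0.044]
bar (293, 184) [0.616 0.008 0.044]
bar (290, 254) [ 0.613 -0.073  0.044]
bar (272, 254) [ 0.593 -0.073  0.044]
bar (158, 243) [ 0.458 -0.062  0.044]
bar (152, 263) [ 0.446 -0.088  0.044]
bar (287, 255) [ 0.61  -0.074  0.044]
bar (286, 269) [ 0.609 -0.092  0.044]
hi (array([0.61845674, 0.24157908, 0.09634618]), np.float64(8.778433412094657e-05)) lo (array([0.48520424, 0.28102472, 0.02121852]), np.float64(1.078229146405154e-05))
```

Run:
```python
from h import *
from station import *
s=load("scene",0);d=load("side",0)
print("crock rim",tri((s,279,150),(d,246,122)))
R=np.array([[0,1,0],[1,0,0],[0,0,-1.]])
line_to([.55,.2,.25],R,speed=.25); snap("wrist",1)
line_to([.535,-.05,.2],R,speed=.25); snap("wrist",2)
a,b=[cv2.imread(f"pics/wrist{i}.png") for i in(1,2)]
cv2.imwrite("pics/w12.png",np.hstack([a[:340,160:],b[60:400,110:510]]))
print(state()["time_s"])
```

```text
crock rim (array([ 0.71336036, -0.20986446,  0.14559391]), np.float64(0.004266168660151961))
2.4083
```

View pics/w12.png

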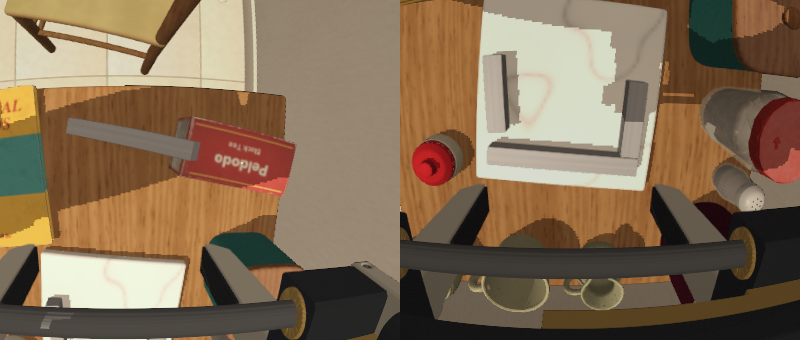

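Run:
```python
from h import *
a,b=[cv2.imread(f"pics/wrist{i}.png") for i in(1,2)]
B=cv2.resize(b[100:250,180:375],None,fx=4,fy=4,interpolation=cv2.INTER_NEAREST)
cv2.imwrite("pics/zb.png",B[:600])
A=cv2.resize(a[105:175,215:375],None,fx=5,fy=5,interpolation=cv2.INTER_NEAREST)
cv2.imwrite("pics/za.png",A)
```

```text
(no output)
```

View pics/zb.png

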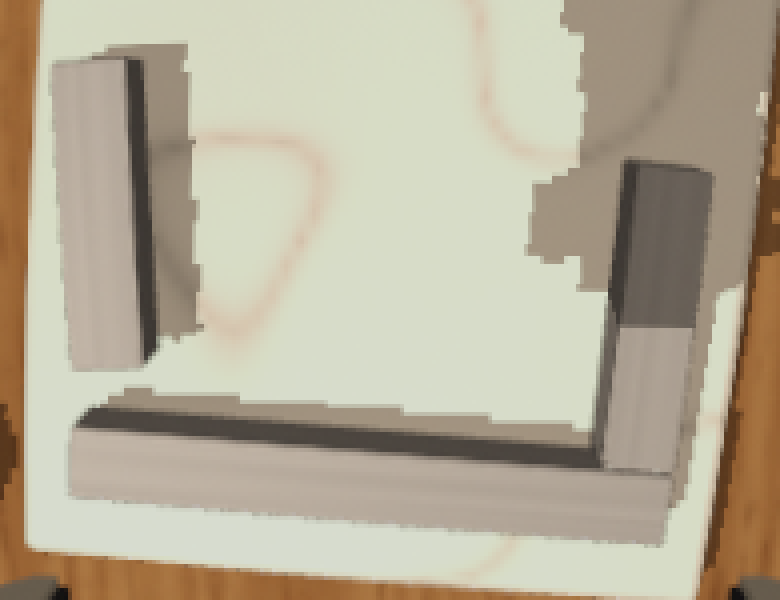

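View pics/za.png

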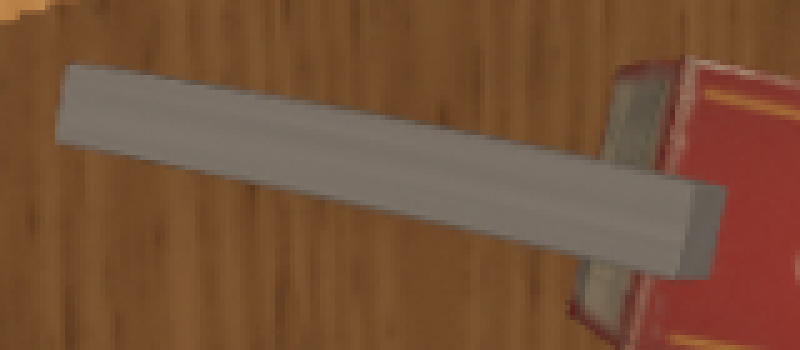

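Pixel corners are clear in both crops: back, stray and set bar tops, and the closing bar's upper face.

```bash
cat > meas.py <<'E'
from h import *
def rect(P,n):
    # corners in order around; returns centre, sides, long-axis angle
    P=np.array(P); e=[np.linalg.norm(P[(i+1)%4]-P[i]) for i in range(4)]
    L=max(range(4),key=lambda i:e[i]); v=(P[(L+1)%4]-P[L])+(P[(L+3)%4]-P[(L+2)%4])*-1
    v=(P[(L+1)%4]-P[L])-(P[(L+3)%4]-P[(L+2)%4])
    a=np.degrees(np.arctan2(v[1],v[0]))
    print(n,"c",P.mean(0).round(4),"sides",np.round(e,4),"ang",round((a+360)%180,2)); return P.mean(0),a
def tops(c,D,k,off,z=.044):
    return {n:rect([onz(c,u/k+off[0],v/k+off[1],z)[:2] for u,v in P],n) for n,P in D.items()}
E
python3 - <<'E'
from meas import *
w=load("wrist",2)
tops(w,dict(back=[(74,428),(672,474),(663,545),(68,497)],stray=[(52,63),(126,58),(146,364),(72,371)],set=[(637,162),(712,173),(670,471),(604,467)]),4,(180,100))
c=load("wrist",1)
f=lambda u,v,z:onz(c,u/5+215,v/5+105,z)
s,co=np.sin(np.radians(31)),np.cos(np.radians(31))
n=[f(67,65,.024*co),f(56,143,.024*co)]; h=.024*co+.16*s; q=[f(692,182,h),f(680,277,h)]; b=[f(724,187,.16*s),f(711,279,.16*s)]
for x in n+q+b: print(x.round(4))
m=np.mean(n,0);M=np.mean(q,0);print("len",np.linalg.norm(M-m),"w",np.linalg.norm(n[0]-n[1]),np.linalg.norm(q[0]-q[1]),"thick",np.linalg.norm(M-np.mean(b,0)),"yaw",np.degrees(np.arctan2(*(M-m)[1::-1])),"mid top",(m+M)/2)
E
```

```text
back c [ 0.5301 -0.0782] sides [0.1581 0.02   0.16   0.0194] ang 175.27
stray c [ 0.4615 -0.0064] sides [0.0192 0.0783 0.0199 0.0796] ang 91.69
set c [ 0.6036 -0.0338] sides [0.0196 0.0788 0.0179 0.0797] ang 85.29
[0.4906 0.278  0.0206]
[0.4875 0.2589 0.0206]
[0.6244 0.2552 0.103 ]
[0.6226 0.2364 0.103 ]
[0.6361 0.2531 0.0824]
[0.634  0.2336 0.0824]
len 0.15928941168042365 w 0.019314960817815332 0.018933807566637123 thick 0.02372166780248836 yaw -9.570188815975474 mid top [0.55627523 0.25714681 0.06177506]
```

```bash
cat >> h.py <<'E'
def Rd(deg):
    t=np.radians(deg);c,s=np.cos(t),np.sin(t)
    return np.array([[-s,c,0],[c,s,0],[0,0,-1.]])
E
python3 - <<'E'
from h import *
from station import *
th=-4.73; ex=np.array([np.cos(np.radians(th)),np.sin(np.radians(th))]); ey=np.array([-ex[1],ex[0]])
B=np.array([.5301,-.0782]); T=B-.07*ex+.0505*ey; S=np.array([.4615,-.0064])
print("target",T,"timer",onz(load("wrist",2),143,220,.05).round(3))
command_gripper(.045)
line_to([*S,.07],Rd(1.69),speed=.2)
print(line_to([*S,.0235],speed=.08,max_force=15))
command_gripper(.0); st=state(); print(st["opening"],st["grip_force"],st["ee_pos"])
line_to([*S,.033],speed=.06)
U=T+.02*ey
line_to([*U,.033],Rd(th),speed=.1)
line_to([*U,.0245],speed=.06)
print(line_to([*T,.0245],speed=.04,max_force=8))
st=state(); print(st["ee_pos"],st["ft_force"])
command_gripper(.045)
line_to([*T,.12],speed=.2)
line_to([.535,-.05,.2],Rd(0),speed=.25); c=snap("wrist",3)
cv2.imwrite("pics/zc.png",cv2.resize(c["image"][100:250,180:375,::-1],None,fx=4,fy=4,interpolation=cv2.INTER_NEAREST))
print(state()["time_s"])
E
```

```text
target [ 0.46450264 -0.02209976] timer [ 0.389 -0.075  0.05 ]
False
0.019658348647039157 30.001051425933838 [ 0.4614474  -0.00644707  0.02375989]
False
[ 0.46451069 -0.0222915   0.02454495] [ 0.3773695  -0.61116354 -2.79179674]
8.9167
```

View pics/zc.png

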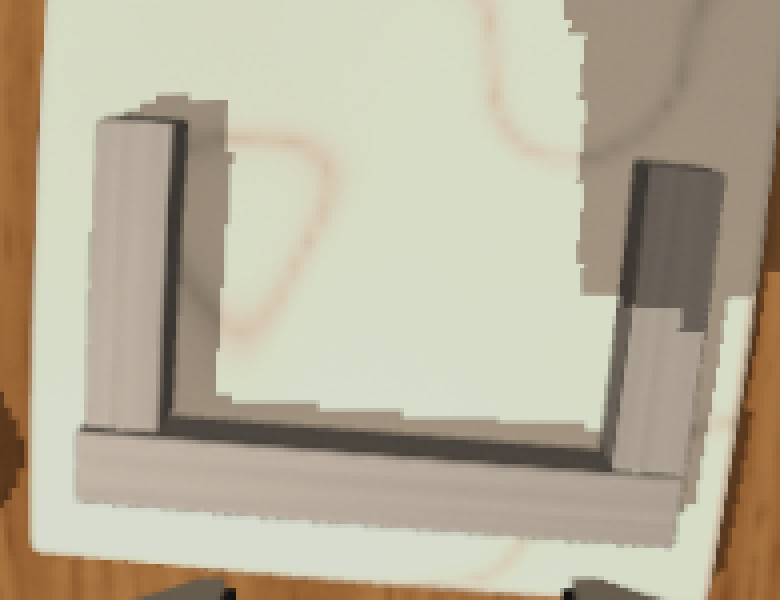

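The stray bar now looks flush on the back bar; I'll measure it.

Run:
```python
from meas import *
from station import *
w=load("wrist",3)
r=tops(w,dict(back=[(77,430),(684,476),(675,547),(77,500)],stray=[(98,120),(172,124),(158,432),(87,429)],set=[(648,162),(724,173),(685,474),(613,470)]),4,(180,100))
a=r["back"][1]; a=np.radians(a if abs(a)<90 else a-180)
R=np.array([[np.cos(a),np.sin(a)],[-np.sin(a),np.cos(a)]])
for n in("stray","set"): print(n,R@(r[n][0]-r["back"][0]))
# IK check for closing bar
ps=np.radians(-9.57);el=np.radians(31)
by=np.array([-np.sin(ps),np.cos(ps),0]);bx=np.array([np.cos(el)*np.cos(ps),np.cos(el)*np.sin(ps),np.sin(el)]);bz=np.cross(bx,by)
P=np.array([.55628,.25715,.06178])-.021*bz
for s in(1,-1):
    Rg=np.c_[-s*bx,s*by,-bz]; print(s,bz,solve_ik(P,Rg),solve_ik(P+.09*bz,Rg))
    t=np.radians(-4.73); x=np.array([np.cos(t),np.sin(t),0]);y=np.array([-x[1],x[0],0]); print(solve_ik([.538,.03,.03],np.c_[-s*x,s*y,[0,0,-1]]))
```

```text
back c [ 0.5302 -0.0781] sides [0.1592 0.0199 0.1595 0.0193] ang 175.39
stray c [ 0.467  -0.0226] sides [0.0188 0.0791 0.019  0.0799] ang 85.31
set c [ 0.6039 -0.0339] sides [0.0197 0.0789 0.0194 0.0799] ang 85.51
stray [-0.06751829  0.05021481]
set [0.06986016 0.05000237]
1 [-0.5078704   0.08562635  0.8571673 ] [ 0.54555728  0.03818023  2.0331304  -0.5374511   0.71781216 -0.51137528] [ 0.61483556 -0.17495257  2.0747476  -0.48233074  0.8984578  -0.55042718]
[-3.94588484e-02  1.43457838e-01  1.83499297e+00 -4.44089210e-16
  1.16314185e+00 -1.52770110e+00]
-1 [-0.5078704   0.08562635  0.8571673 ] [ 0.54555728  0.03818023  2.0331304  -0.5374511   0.71781216  2.63021738] [ 0.61483556 -0.17495257  2.0747476  -0.48233074  0.8984578   2.59116547]
[-3.94588484e-02  1.43457838e-01  1.83499297e+00 -4.44089210e-16
  1.16314185e+00  1.61389155e+00]
```

```bash
cat > go.py <<'E'
from h import *
from station import *
s=load("scene",0);d=load("side",0); print("lid",tri((s,200,186),(d,193,192)))
ps=np.radians(-9.57);el=np.radians(31)
by=np.array([-np.sin(ps),np.cos(ps),0]);bx=np.array([np.cos(el)*np.cos(ps),np.cos(el)*np.sin(ps),np.sin(el)]);bz=np.cross(bx,by)
P=np.array([.55628,.25715,.06178])-.021*bz; Rg=np.c_[-bx,by,-bz]
t=np.radians(-4.65);x=np.array([np.cos(t),np.sin(t),0]);y=np.array([-x[1],x[0],0]);Rp=np.c_[-x,y,[0,0,-1]]
T=np.array([.5302,-.0781,0])+.0007*x+.1*y
move_pose([.48,.2,.2],Rg)
line_to(P+.08*bz,speed=.2)
print("touch",line_to(P,speed=.08,max_force=12))
command_gripper(0.0); st=state(); print(st["opening"],st["grip_force"],st["ee_pos"]-P)
line_to(P+[-.03,0,.1],speed=.12); 
line_to(T+[-.05,.08,.15],Rp,speed=.18); st=state(); print("held",st["opening"],st["grip_force"],st["ft_force"])
snap("wrist",4); snap("side",4); snap("scene",4)
cv2.imwrite("pics/h.png",np.hstack([cv2.imread(f"pics/{n}4.png")[0:420,80:480] for n in("side","wrist")]))
print(state()["time_s"])
E
python3 go.py
```

```text
lid (array([0.7228178 , 0.07177621, 0.1121781 ]), np.float64(0.0009327392562445144))
touch False
0.01962849844727021 29.992941319942474 [4.04870163e-05 1.82818049e-04 1.93242676e-04]
held 0.019845483675284745 29.987671673297882 [-0.38978996 -0.30576945 -4.71865632]
14.5583
```

```bash
cat > place.py <<'E'
from h import *
from station import *
t=np.radians(-4.65);x=np.array([np.cos(t),np.sin(t),0]);y=np.array([-x[1],x[0],0]);Rp=np.c_[-x,y,[0,0,-1]]
T=np.array([.5302,-.0781,0])+.0007*x+.1*y
U=T+.01*y
line_to(U+[0,0,.07],Rp,speed=.15)
print("down",line_to(U+[0,0,.0237],speed=.04,max_force=8)); st=state(); print(st["ee_pos"],st["ft_force"])
z=max(.0237,st["ee_pos"][2])
print("push",line_to(T-.002*y+[0,0,z],speed=.02,max_force=3)); st=state()
print("y err mm",1e3*(st["ee_pos"]-T)@y,1e3*(st["ee_pos"]-T)@x,st["ft_force"])
command_gripper(.045)
line_to(st["ee_pos"]+[0,0,.1],speed=.2)
line_to([.535,-.01,.2],Rd(0),speed=.25); c=snap("wrist",5)
cv2.imwrite("pics/zd.png",cv2.resize(c["image"][120:270,180:375,::-1],None,fx=4,fy=4,interpolation=cv2.INTER_NEAREST))
print(state()["time_s"])
E
python3 place.py
```

```text
down False
[0.54015936 0.03147482 0.02409481] [ 0.91508392  0.46236709 -4.05460645]
push True
y err mm -0.6511831893315134 -1.0247943220192595 [-0.71934006  0.03283856 -4.68053686]
20.3083
```

View pics/zd.png

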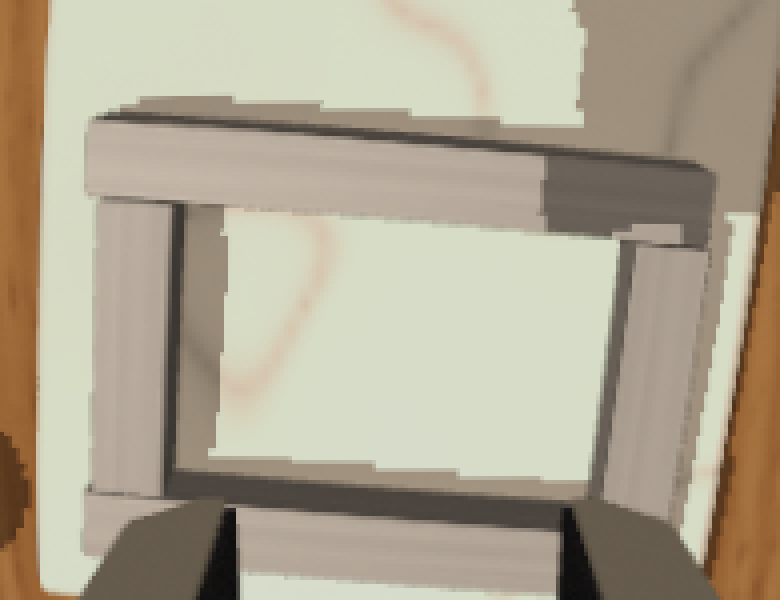

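The frame looks closed, but the fingers hide the back bar; I'll take one unobstructed view.

Run:
```python
from h import *
from station import *
line_to([.535,-.05,.2],Rd(0),speed=.25); c=snap("wrist",6); 
cv2.imwrite("pics/ze.png",cv2.resize(c["image"][100:250,180:375,::-1],None,fx=4,fy=4,interpolation=cv2.INTER_NEAREST))
```

```text
(no output)
```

View pics/ze.png

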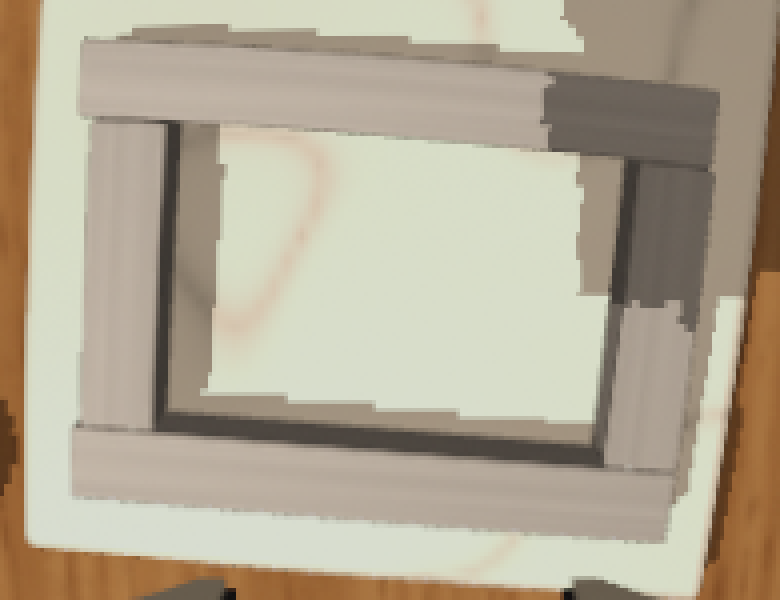

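Run:
```python
from meas import *
w=load("wrist",6)
r=tops(w,dict(back=[(73,426),(674,472),(665,543),(73,496)],stray=[(91,121),(167,125),(153,429),(80,426)],set=[(637,162),(713,172),(676,470),(604,466)],close=[(82,40),(719,92),(711,168),(79,116)]),4,(180,100))
for ref in("back","close"):
    a=r[ref][1]; a=np.radians((a+90)%180-90)
    R=np.array([[np.cos(a),np.sin(a)],[-np.sin(a),np.cos(a)]])
    for n in r: print(ref,n,(R@(r[n][0]-r[ref][0])).round(4))
```

```text
back c [ 0.5302 -0.0789] sides [0.1586 0.02   0.1589 0.0194] ang 175.24
stray c [ 0.4668 -0.0238] sides [0.0195 0.0786 0.0196 0.0794] ang 85.18
set c [ 0.6036 -0.035 ] sides [0.0198 0.0786 0.0195 0.0793] ang 85.68
close c [0.5373 0.0207] sides [0.1594 0.0194 0.1591 0.0192] ang 175.18
back back [0. 0.]
back stray [-0.0677  0.0497]
back set [0.0696 0.0498]
back close [-0.0011  0.0999]
close back [ 0.0012 -0.0999]
close stray [-0.0665 -0.0502]
close set [ 0.0708 -0.05  ]
close close [0. 0.]
```

```bash
python3 -c "
from station import *
print(state()['time_s']); print(close_job())"
```

```text
20.6667
the job is handed in; nothing more can be done
None
```

The frame is closed and handed in at 20.7 s: in the last camera view all four corners meet within about 0.5 mm, the bars are square within about 0.5 degrees and their ends are even within about 2.5 mm; my moves stayed clear of the mug, jug and timer.

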